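# Make up a sprigging kit and a glazing kit

## Robot

A 6-joint arm with a two-finger parallel gripper is mounted at the origin on the work surface; the furniture and walls round the work are solid. World frame = base frame: x ahead of the robot, y to its left, z up, the work surface at z = 0. Lengths are in m, angles in rad, forces in N, time in s.
With the tool pointing down it reaches from about 0.375 to 0.975 m from the base axis. Payload 3.8 kg.
Tool frame: the origin (TCP) lies midway between the tips of the shut fingers; the grasp point (between the pads) lies 19 mm behind it; z points along the fingers, y is the line along which they close (so a half turn about z gives the same grasp; the last joint's range is limited). The gripper opens to 85 mm and grips with 20 to 120 N. Pads are 22 mm wide; open, the fingers measure 114 mm over their backs; the gripper's body (76 mm by 85 mm) begins 54 mm behind the grasp point. The pads swing forward as they close: fully open they stand 13 mm farther back than shut.
Start: joints at [-1.344, 0.264, 1.604, -0, 1.274, -0.037], TCP at [0.176, -0.652, 0.231] pointing down, gripper open.
Joint ranges: [-2.63, 2.63], [-0.94, 2.18], [0.31, 2.57], [-1.31, 4.45], [0, 2.66], [-2.55, 2.55]. Speed limits (rad/s): [2.57, 2.57, 3.14, 3.14, 3.14, 3.14].

## Interface

Orientations are given as a rotation vector (axis times angle).
In Python, from workcell import read_state, vision, ticket gives the robot as it stands. The module is installed in compiled form; this text tells all that it offers.
- The arm moves only by the tool jog_arm, never from a script. Its arguments are lists of equal length, an entry for each row: "turn": the turn, a rotation vector about the tool's x, y, z in rad, a list of three; "delta_pos": the shift along the tool's x, y, z in m, a list of three; "gripper": the finger opening in m, from 0 to 0.0854. In form: {"turn": [[rx, ry, rz], ...], "delta_pos": [[dx, dy, dz], ...], "gripper": [gripper, ...]}. A call has 1 to 20 rows; each row shifts and turns the commanded pose from where the row before left it, along the tool's axes as they then stand; what a row does not reach is not made up. A row lasts 1/12 s, in which the tool goes at most 41.7 mm and 7.16 degrees, less where a joint would pass 70% of its speed; a pose out of reach is approached as far as the arm can. A call with a gripper value outside its range is refused whole. The fingers move at their own pace and stop on an object; "grip_force" is the grip in N (left out, the last holds). Time passes only in rows, so rows that do not move let the fingers close. It gives the time, the measured TCP pose, the force, the opening and the grip force at its end, in the units of the state.
- read_state(): the state, without advancing time (a new reading comes with each control period).
- vision.read_camera(name): name is "scene" or "top"; returns the picture (420x560x3 uint8, red, green, blue); there is no depth.
- vision.calibration(name): a dict with "vfov" (degrees; the focal length in pixels is half the picture's height over the tangent of half this angle, whatever the lens; pixels are square), "cx", "cy" (the principal point, pixels), "R" (3x3) and "t" (3): a world point X has camera coordinates R X + t. Camera axes: x right, y down, z forward; pixel columns grow to the right and rows downward; lengths in m; the calibration is good to about 2 mm. A picture is of the moment at which its call begins. calibration takes no time and is no camera call.
- ticket.finish_job(): hands the job in; it is judged then, once.
The state is a dict: "time": time; "q": joint angles; "joint_vel": joint speeds; "joint_torque": joint torques, N m; "tool_pos": TCP position; "tcp_rot": TCP orientation; "wrist_force": force on the tool from outside, world axes, zero at the start; "torque": the same for the moment, N m; "width": opening from 0.0 (shut) to 1.0 (fully open); "grip_force": force on a finger pad.
Only numpy, scipy, OpenCV 4.12 (cv2) and the standard library are available. Lean on these libraries where they do the work, as an engineer would, in place of code of your own. Each camera call takes 0.05 s, during which the arm holds its last target. There are 200 camera calls.

## Task

Make up two kits from the stock on the table. The sprigging kit goes in the long tray with three compartments: one sprig mould lying flat, relief up, in each end compartment and one wooden stamp standing upright in the middle; the glazing kit goes in the short tray with two compartments: the screw-cap jar that stands among the moulds and stamps (not the one at the back by the spray bottle) upright in the compartment next to the carrying bow and the other stamp standing upright in the other compartment. Everything rests on its compartment's floor; leave the bowl, the mug and the star tile where they are.

Things in the scene. Friction and masses are not known exactly. Their poses are not given: they have to be found in the camera images.
- long_tray: long shallow wooden tray, 234 x 84 mm, three compartments in a row, a dark carrying bow at both ends. Fixed. Floor 4 mm thick; rim and dividers 4 mm thick, top 10 mm above the table. Origin: centre of its underside (bows not counted), x along its length, z up. Insides, centred on y = 0: end compartments 82 x 76 mm at x = -72 and +72 mm, middle one 54 (x) x 76 mm at x = 0.
- short_tray: short shallow wooden tray, 138 x 80 mm, two compartments in a row, one dark carrying bow, at its -x end. Fixed. Floor 4 mm thick; rim and dividers 4 mm thick, top 10 mm above the table. Origin: centre of its underside (bows not counted), x along its length, z up. Insides, centred on y = 0: compartment next to the bow 72 x 72 mm at x = -29 mm, the other 54 (x) x 72 mm at x = +38 mm.
- mould_a: plaster sprig mould, an off-white block 62 (its x) x 51 (its y) x 24 mm with a small flower relief on top; its straight sides are 20 mm high; origin at the centre of its underside, z up. There are two alike (mould_a, mould_b), interchangeable. Loose, about 85 g. Lying in a tray it stands 14 mm proud of the rim.
- mould_b: plaster sprig mould, an off-white block 62 (its x) x 51 (its y) x 24 mm with a small flower relief on top; its straight sides are 20 mm high; origin at the centre of its underside, z up. There are two alike (mould_a, mould_b), interchangeable. Loose, about 85 g. Lying in a tray it stands 14 mm proud of the rim.
- stamp_a: turned wooden stamp, standing upright, 67 mm tall, round, 26 mm wide at foot and head with a narrower waist about 35 mm up; origin at the centre of its foot, z up. There are two alike (stamp_a, stamp_b), interchangeable. Loose, about 20 g.
- stamp_b: turned wooden stamp, standing upright, 67 mm tall, round, 26 mm wide at foot and head with a narrower waist about 35 mm up; origin at the centre of its foot, z up. There are two alike (stamp_a, stamp_b), interchangeable. Loose, about 20 g.
- jar: screw-cap jar with a white ribbed cap and a blue band, among the moulds and stamps (the green-banded jar at the table's back is fixed and not meant), upright cylinder 47 mm in diameter, 60 mm tall; origin at the centre of its underside, z up. Loose, about 90 g.
- bowl: blue-grey glazed bowl, 112 mm across, 50 mm high, origin at the centre of its underside. Loose; a bystander, to be left alone.
- mug: pale round mug, 81 mm across with a handle (117 mm over it), 92 mm high, origin at its underside. Loose; a bystander, to be left alone.
- tile: small turquoise star-shaped tile, 63 mm across, 9 mm thick, lying flat, origin at the centre of its underside. Loose; a bystander, to be left alone.

How it is judged:
By the outcome, as a careful person would: the job done as asked, in the order asked, and still so for the second after the job is handed in, with the robot touching nothing.
It also fails if it takes over 128 s, if anything falls off the work surface, if the arm or the gripper's body presses on something with over 40 N, if the wrist force passes 120 N, or if a joint passes its speed limit or range.

## Working session

There is one attempt and no reset: what is moved stays moved. The work goes in short steps, Python scripts to look and compute and a tool call to move; the robot and the scene stay as the last step left them, time stands still between calls to the robot, and variables do not carry over. Pictures are saved under pics/ and viewed, at most 16 in all, crops included, and the job is handed in when it is done.

Besides the shell and the picture viewer there is one more tool, called after "Request:" in YAML: its name, and indented under it one key for each argument. jog_arm: Moves the arm, as the interface text tells. Its arguments: {"type":"object","properties":{"turn":{"type":"array","items":{"type":"array","items":{"type":"number"}}},"delta_pos":{"type":"array","items":{"type":"array","items":{"type":"number"}}},"gripper":{"type":"array","items":{"type":"number"}},"grip_force":{"type":"number"}},"required":["turn","delta_pos","gripper"]}

```bash
mkdir -p pics; python3 - <<'E'
from workcell import read_state, vision
import cv2
for n in("scene","top"):
    im=vision.read_camera(n); cv2.imwrite(f"pics/{n}0.png",im[:,:,::-1])
    c=vision.calibration(n); print(n,c)
print(read_state())
E
```

```text
scene {'vfov': 49.06211769851905, 'cx': 282.6234318311261, 'cy': 215.3779597005733, 'R': array([[-0.89984292, -0.43617079, -0.00614463],
       [-0.1831666 ,  0.39059147, -0.90215758],
       [ 0.39589483, -0.81067462, -0.43136289]]), 't': array([0.50377332, 0.16426369, 0.93477758])}
top {'vfov': 54.40819634493882, 'cx': 276.42205241047384, 'cy': 205.78959593456398, 'R': array([[ 3.41845904e-04, -9.99941689e-01, -1.07936039e-02],
       [-9.93915712e-01,  8.49091886e-04, -1.10140080e-01],
       [ 1.10142822e-01,  1.07655834e-02, -9.93857465e-01]]), 't': array([-0.05229803,  0.63706374,  1.05139735])}
{'time': 0.1, 'q': array([-1.34386828e+00,  2.64731958e-01,  1.60526289e+00, -1.59752129e-05,
        1.27370324e+00, -3.69514777e-02]), 'joint_vel': array([-0.00023224, -0.00245377, -0.00172485,  0.00066547, -0.00059691,
       -0.00010775]), 'joint_torque': array([ 4.65795783e-04, -5.16707790e+01, -3.68590200e+01, -8.40400526e-05,
        6.26142617e-03,  1.41570595e-05]), 'tool_pos': array([ 0.17586641, -0.65098841,  0.2300363 ]), 'tcp_rot': array([-3.11221045e+00, -4.13031175e-01,  3.37326331e-04]), 'wrist_force': array([-0.47551417,  0.141325  , -0.89257255]), 'torque': array([0.00418825, 0.02437171, 0.00442646]), 'grip_force': 0.0, 'width': 1.0038505040623493}
```

View pics/scene0.png

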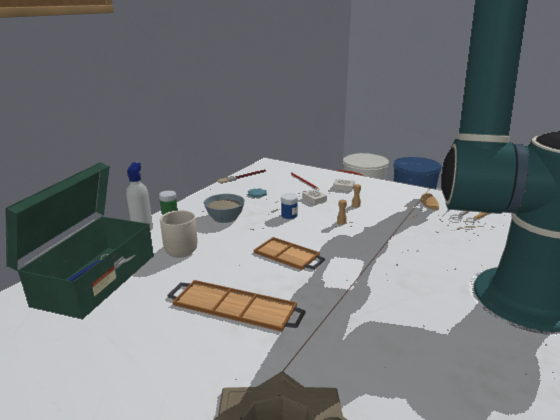

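View pics/top0.png

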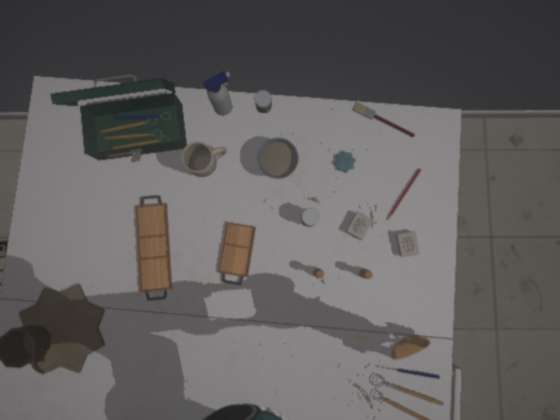

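The scene view shows the long tray (235,303), short tray (288,253), jar (289,206), moulds (315,196) and (344,184), and stamps (342,211) and (356,195). In the top view the long tray is at (153,247), the short tray at (237,248) with its bow at the bottom (232,279), the jar at (310,216), moulds at (359,225) and (408,243), and stamps at (318,272) and (366,273).

```bash
cat > h.py <<'E'
import numpy as np, cv2
from workcell import vision, read_state
from scipy.spatial.transform import Rotation as Ro
C={n:vision.calibration(n) for n in("scene","top")}
def ray(n,u,v):
    c=C[n]; f=210/np.tan(np.radians(c['vfov']/2)); R=np.array(c['R'])
    return -R.T@c['t'], R.T@np.array([(u-c['cx'])/f,(v-c['cy'])/f,1])
def onz(n,u,v,z):
    o,d=ray(n,u,v); return o+d*(z-o[2])/d[2]
def proj(n,X):
    c=C[n]; f=210/np.tan(np.radians(c['vfov']/2)); p=np.array(c['R'])@X+c['t']
    return np.array([c['cx']+f*p[0]/p[2],c['cy']+f*p[1]/p[2]])
def tri(a,b):
    A=[];B=[]
    for n,(u,v) in(("scene",a),("top",b)):
        o,d=ray(n,u,v); d/=np.linalg.norm(d); P=np.eye(3)-np.outer(d,d); A.append(P);B.append(P@o)
    return np.linalg.lstsq(np.vstack(A),np.hstack(B),rcond=None)[0]
def shot(n,name,box,s):
    im=vision.read_camera(n)[:,:,::-1]; x0,y0,x1,y1=box
    cv2.imwrite(f"pics/{name}.png",cv2.resize(im[y0:y1,x0:x1],None,fx=s,fy=s,interpolation=cv2.INTER_CUBIC)); return im
E
python3 - <<'E'
from h import *
shot("top","t1",(290,195,430,290),5.6)
im=shot("scene","s1",(240,170,370,260),6)
t=vision.read_camera("top")[:,:,::-1]
hsv=cv2.cvtColor(t,cv2.COLOR_BGR2HSV)
m=cv2.inRange(hsv,(5,90,60),(25,255,255))
cs,_=cv2.findContours(m,cv2.RETR_EXTERNAL,2)
for c in cs:
    if cv2.contourArea(c)>40:
        r=cv2.minAreaRect(c);b=cv2.boxPoints(r)
        w=[onz("top",u,v,.008)[:2].round(4).tolist() for u,v in b]
        print(cv2.contourArea(c),r, onz("top",*r[0],.010)[:2].round(4),w)
E
```

```text
42.5 ((404.79083251953125, 409.40673828125), (44.71847915649414, 2.2359237670898438), 27.21611213684082) [ 0.1131 -0.3822] [[0.1349, -0.3311], [0.1398, -0.3339], [0.09, -0.4342], [0.0851, -0.4314]]
246.5 ((406.8000183105469, 347.9000244140625), (12.965338706970215, 30.04163932800293), 71.56504821777344) [ 0.2663 -0.3927] [[0.2692, -0.3509], [0.2936, -0.4261], [0.2624, -0.4356], [0.2382, -0.3606]]
1293.5 ((236.5135040283203, 249.41893005371094), (28.112226486206055, 49.648494720458984), 9.462323188781738) [0.5218 0.0552] [[0.4626, 0.1029], [0.5941, 0.0828], [0.5816, 0.0074], [0.4505, 0.0284]]
2440.5 ((153.37557983398438, 247.38687133789062), (86.1404800415039, 30.4892578125), 87.27368927001953) [0.5271 0.2799] [[0.6423, 0.3318], [0.6462, 0.2483], [0.4147, 0.2304], [0.4108, 0.3119]]
56.5 ((135.53997802734375, 143.77999877929688), (2.828427314758301, 43.55778121948242), 81.8698959350586) [0.8134 0.3392] [[0.8093, 0.4005], [0.8266, 0.2807], [0.8186, 0.2793], [0.8014, 0.399]]
```

View pics/t1.png

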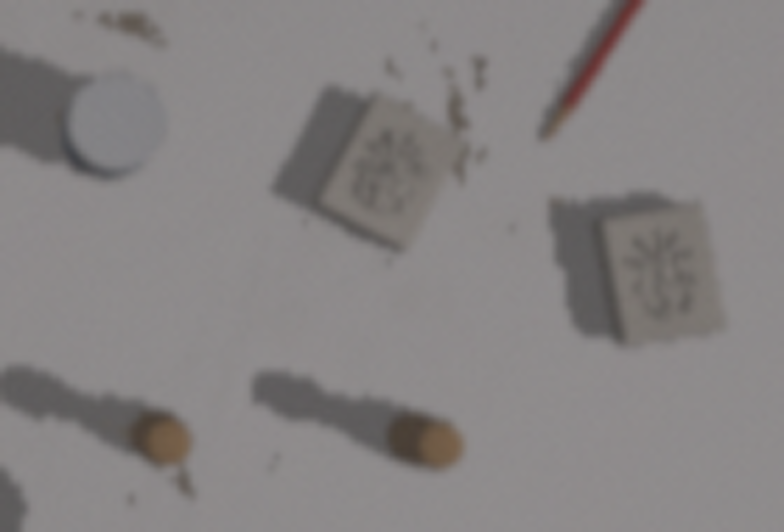

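View pics/s1.png

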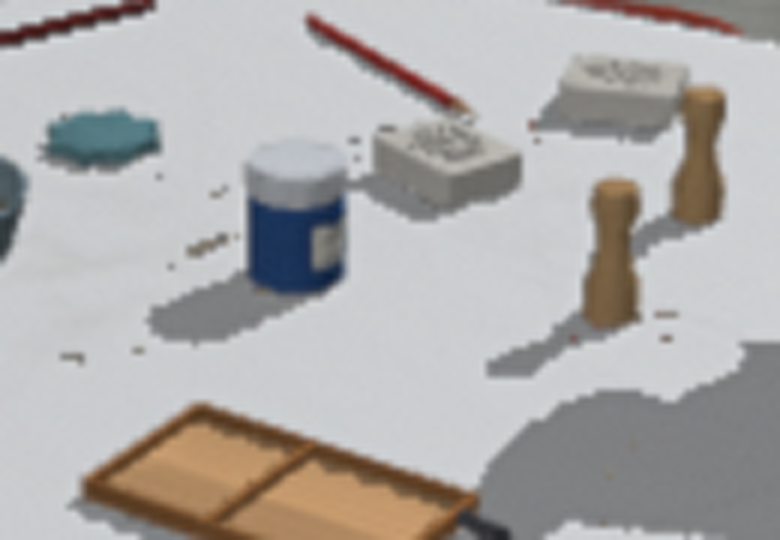

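The crops show mould 1 with its top-face corners at crop (378,95),(460,137),(402,250),(320,205), and mould 2 at (600,215),(703,203),(722,328),(622,343). The stamp heads are at (163,440) and (437,442), and the jar cap is centred at (118,123). Everything stands free and upright.

```bash
python3 - <<'E'
from h import *
T=lambda x,y:(x/5.6+290-.4,y/5.6+195-.4)
S=lambda x,y:(x/6+240-.4,y/6+170-.4)
for nm,cs in(("m1",[(378,95),(460,137),(402,250),(320,205)]),("m2",[(600,215),(703,203),(722,328),(622,343)])):
    P=np.array([onz("top",*T(*c),.021)[:2] for c in cs]); a=(P[0]-P[3]+P[1]-P[2])
    print(nm,P.mean(0).round(4),"ang",np.arctan2(a[1],a[0]).round(3),np.linalg.norm(P[0]-P[3]),np.linalg.norm(P[0]-P[1]))
P=[onz("scene",*S(*c),0)[:2].round(4) for c in((375,178),(453,208),(520,182))];print("m1 base",P,"mid of ends",(P[0]+P[2])/2)
P=[onz("scene",*S(*c),.020)[:2].round(4) for c in((373,140),(450,172),(521,155),(445,118))];print("m1 top scene",P,np.mean(P,0))
for nm,tp,sc,z in(("stampA",(163,440),(615,188),.067),("stampB",(437,442),(704,95),.067),("jar",(118,123),(295,158),.06)):
    print(nm,onz("top",*T(*tp),z).round(4),onz("scene",*S(*sc),z).round(4),tri(S(*sc),T(*tp)).round(4))
for n in("top","scene"):
    t=vision.read_camera(n)[:,:,::-1]
    m=cv2.inRange(cv2.cvtColor(t,cv2.COLOR_BGR2HSV),(3,70,30),(28,255,255)); m=cv2.morphologyEx(m,cv2.MORPH_CLOSE,np.ones((5,5)))
    for c in cv2.findContours(m,cv2.RETR_EXTERNAL,2)[0]:
        if cv2.contourArea(c)>900:
            W=np.array([onz(n,*p[0],.008)[:2] for p in c],np.float32)*1000
            r=cv2.minAreaRect(W); print(n,np.round(r[0],1),np.round(r[1],1),r[2])
s=read_state();R=Ro.from_rotvec(s['tcp_rot']).as_matrix();print(R.round(3))
E
```

```text
m1 [ 0.5861 -0.2738] ang -0.496 0.059983709800821676 0.04363760917261177
m2 [ 0.5383 -0.4013] ang 0.127 0.061048857443668135 0.04938205246500854
m1 base [array([ 0.6182, -0.2549]), array([ 0.5688, -0.2374]), array([ 0.5505, -0.281 ])] mid of ends [ 0.58435 -0.26795]
m1 top scene [array([ 0.62  , -0.2558]), array([ 0.5699, -0.2349]), array([ 0.5462, -0.2692]), array([ 0.5984, -0.2978])] [ 0.583625 -0.264425]
stampA [ 0.4618 -0.1599  0.067 ] [ 0.4578 -0.1481  0.067 ] [ 0.4616 -0.1604  0.0614]
stampB [ 0.461  -0.2834  0.067 ] [ 0.4558 -0.2694  0.067 ] [ 0.4605 -0.2848  0.0606]
jar [ 0.6061 -0.1414  0.06  ] [ 0.6057 -0.1339  0.06  ] [ 0.6076 -0.1411  0.0568]
top [522.   55.2] [ 78.2 136.5] 81.31236267089844
top [529.2 281.4] [233.1  84.1] 5.4229350090026855
scene [527.3 287.8] [236.5  92.5] 5.111372470855713
scene [520.3  63.6] [ 89.6 142.9] 80.7572250366211
scene [ 55887.7 -48516.9] [ 16981.2 111616.3] 54.89229202270508
[[ 0.965  0.261 -0.   ]
 [ 0.261 -0.965  0.001]
 [ 0.    -0.001 -1.   ]]
```

Request:
jog_arm:
  turn:
    - [0,0,0]
    - [0,0,0]
    - [0,0,0]
    - [0,0,0]
    - [0,0,0]
    - [0,0,0]
    - [0,0,0]
    - [0,0,0]
    - [0,0,0]
    - [0,0,0]
    - [0,0,0]
    - [0,0,0]
    - [0,0,0]
    - [0,0,0]
    - [0,0,0]
    - [0,0,0.12]
    - [0,0,0.12]
    - [0,0,0.12]
    - [0,0,0.12]
    - [0,0,0.12]
  delta_pos:
    - [0.0329,-0.0174,0.0073]
    - [0.0329,-0.0174,0.0073]
    - [0.0329,-0.0174,0.0073]
    - [0.0329,-0.0174,0.0073]
    - [0.0329,-0.0174,0.0073]
    - [0.0329,-0.0174,0.0073]
    - [0.0329,-0.0174,0.0073]
    - [0.0329,-0.0174,0.0073]
    - [0.0329,-0.0174,0.0073]
    - [0.0329,-0.0174,0.0073]
    - [0.0329,-0.0174,0.0073]
    - [0.0329,-0.0174,0.0073]
    - [0.0329,-0.0174,0.0073]
    - [0.0329,-0.0174,0.0073]
    - [0.0329,-0.0174,0.0073]
    - [0,0,0]
    - [0,0,0]
    - [0,0,0]
    - [0,0,0]
    - [0,0,0]
  gripper: [0.085,0.085,0.085,0.085,0.085,0.085,0.085,0.085,0.085,0.085,0.085,0.085,0.085,0.085,0.085,0.085,0.085,0.085,0.085,0.085]
  grip_force: 40

```text
time: 2.02
tool_pos: [0.5845, -0.2707, 0.1217]
tcp_rot: [-3.096, 0.534, 0.0]
wrist_force: [-0.3, -1.3, -0.3]
width: 0.993
grip_force: 0.0
```

Request:
jog_arm:
  turn:
    - [0,0,0.077]
    - [0,0,0.077]
    - [0,0,0]
    - [0,0,0]
  delta_pos:
    - [0,0,0.03]
    - [0,0,0.03]
    - [0,0,0.02]
    - [0,0,0]
  gripper: [0.085,0.085,0.085,0.085]

```text
time: 2.35
tool_pos: [0.5803, -0.2689, 0.0363]
tcp_rot: [-3.046, 0.762, 0.015]
wrist_force: [-0.7, 0.8, -0.3]
width: 0.996
grip_force: 0.0
```

```bash
python3 - <<'E'
from h import *
shot("scene","s2",(270,150,370,225),8)
s=read_state();print(s['tool_pos'],s['tcp_rot'],s['q'],proj("scene",s['tool_pos']))
E
```

```text
[ 0.58188045 -0.26971749  0.0388058 ] [-3.04642718  0.76143106  0.00983766] [-4.72870138e-01  3.81657481e-01  1.83180470e+00 -2.28884045e-05
  9.34558299e-01  1.58778859e+00] [315.46713661 187.54986236]
```

View pics/s2.png

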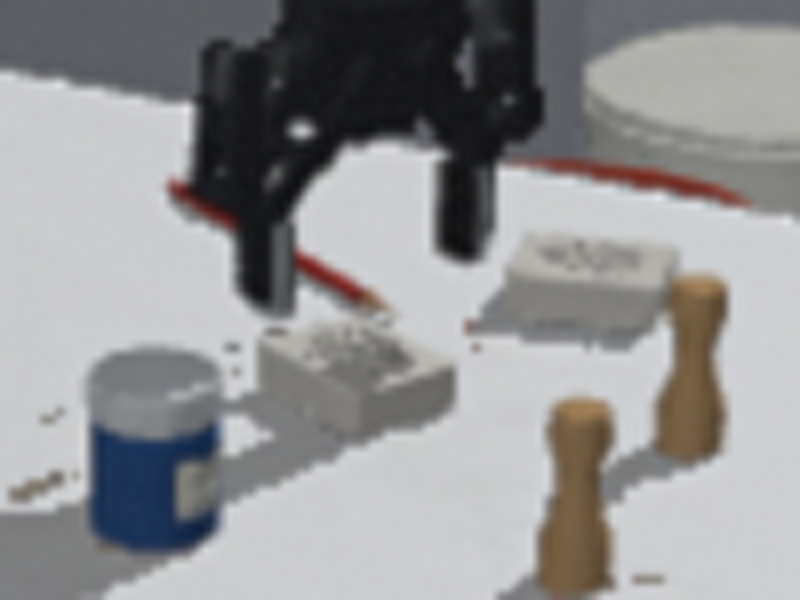

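The open fingers, with tips at crop (265,305) and (465,255), straddle mould 1, which is centred near (357,370). The mould lies slightly behind and needs only a few millimetres of correction.

Request:
jog_arm:
  turn:
    - [0,0,0]
    - [0,0,0]
    - [0,0,0]
    - [0,0,0]
    - [0,0,0]
    - [0,0,0]
    - [0,0,0]
    - [0,0,0]
    - [0,0,0]
    - [0,0,0]
    - [0,0,0]
    - [0,0,0]
  delta_pos:
    - [0.005,0.001,0.008]
    - [0,0,0.009]
    - [0,0,0.008]
    - [0,0,0.006]
    - [0,0,0]
    - [0,0,0]
    - [0,0,0]
    - [0,0,0]
    - [0,0,0]
    - [0,0,0]
    - [0,0,0]
    - [0,0,0]
  gripper: [0.085,0.085,0.085,0.085,0.085,0.04,0.04,0.04,0.04,0.04,0.04,0.04]

```text
time: 3.4
tool_pos: [0.589, -0.2746, 0.0117]
tcp_rot: [3.047, -0.762, 0.003]
wrist_force: [0.1, 0.1, 4.6]
width: 0.575
grip_force: 41.9
```

Request:
jog_arm:
  turn:
    - [0,0,0]
    - [0,0,-0.1156]
    - [0,0,-0.1156]
    - [0,0,-0.1156]
    - [0,0,-0.1156]
    - [0,0,-0.1156]
    - [0,0,0]
    - [0,0,0]
    - [0,0,0]
    - [0,0,0]
    - [0,0,0]
    - [0,0,0]
    - [0,0,0]
    - [0,0,0]
    - [0,0,0]
    - [0,0,0]
    - [0,0,0]
    - [0,0,0]
    - [0,0,0]
    - [0,0,0]
  delta_pos:
    - [0,0,-0.03]
    - [0,0,-0.018]
    - [0,0,-0.018]
    - [0,0,-0.018]
    - [0,0,-0.018]
    - [0,0,-0.018]
    - [0.0043,-0.0399,0]
    - [0.0043,-0.0399,0]
    - [0.0043,-0.0399,0]
    - [0.0043,-0.0399,0]
    - [0.0043,-0.0399,0]
    - [0.0043,-0.0399,0]
    - [0.0043,-0.0399,0]
    - [0.0043,-0.0399,0]
    - [0.0043,-0.0399,0]
    - [0.0043,-0.0399,0]
    - [0.0043,-0.0399,0]
    - [0.0043,-0.0399,0]
    - [0.0043,-0.0399,0]
    - [0.0043,-0.0399,0]
  gripper: [0.04,0.04,0.04,0.04,0.04,0.04,0.04,0.04,0.04,0.04,0.04,0.04,0.04,0.04,0.04,0.04,0.04,0.04,0.04,0.04]

```text
time: 5.07
tool_pos: [0.5983, 0.2893, 0.13]
tcp_rot: [3.138, 0.138, -0.002]
wrist_force: [0.5, -0.1, -0.1]
width: 0.581
grip_force: 42.0
```

Request:
jog_arm:
  turn:
    - [0,0,0]
    - [0,0,0]
    - [0,0,0]
    - [0,0,0]
  delta_pos:
    - [0,0,0.03]
    - [0,0,0.03]
    - [0,0,0.02]
    - [0,0,0]
  gripper: [0.04,0.04,0.04,0.04]

```text
time: 5.4
tool_pos: [0.594, 0.2859, 0.044]
tcp_rot: [3.134, 0.139, -0.018]
wrist_force: [-1.6, -1.1, -1.2]
width: 0.574
grip_force: 42.0
```

```bash
python3 - <<'E'
from h import *
a=vision.read_camera("scene")[230:340,150:320,::-1]; b=vision.read_camera("top")[180:310,110:270,::-1]
a=cv2.resize(a,(790,511)[:2],interpolation=2); cv2.imwrite("pics/s3.png",a)
b=cv2.resize(b,(720,585),interpolation=2); cv2.imwrite("pics/t3.png",b)
s=read_state();print(s['tool_pos'],s['tcp_rot'])
# long tray corners predicted
c,sn=np.cos(.088),np.sin(.088);o=np.array([.528,.281])
for x,y in((117,42),(117,-42),(-117,-42),(-117,42)):
    p=np.append(o+np.array([c*x-sn*y,sn*x+c*y])/1e3,.01); t=proj("top",p);q=proj("scene",p)
    print(((t-[110,180]+.4)*4.5).round(),((q-[150,230]+.4)*4.647).round())
E
```

```text
[0.59793188 0.28696271 0.04928986] [ 3.13726667  0.13798041 -0.00530066]
[116. 117.] [108. 327.]
[254. 104.] [209. 225.]
[276. 495.] [689. 330.]
[135. 507.] [619. 451.]
```

View pics/s3.png

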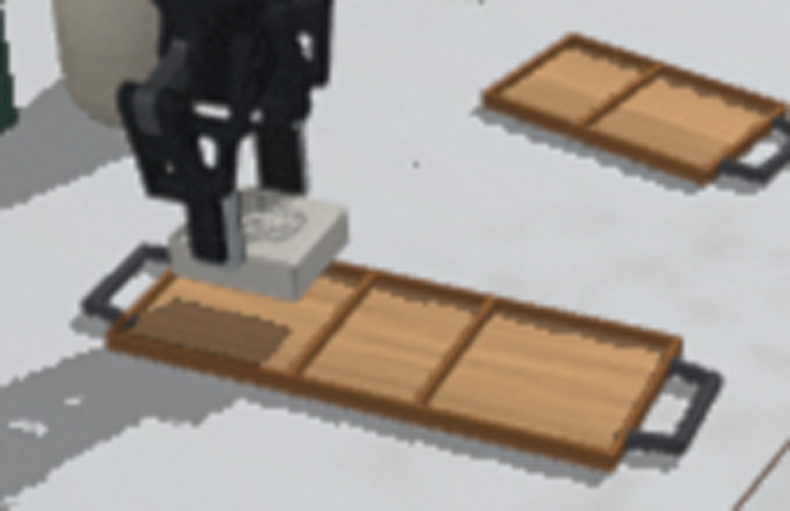

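View pics/t3.png

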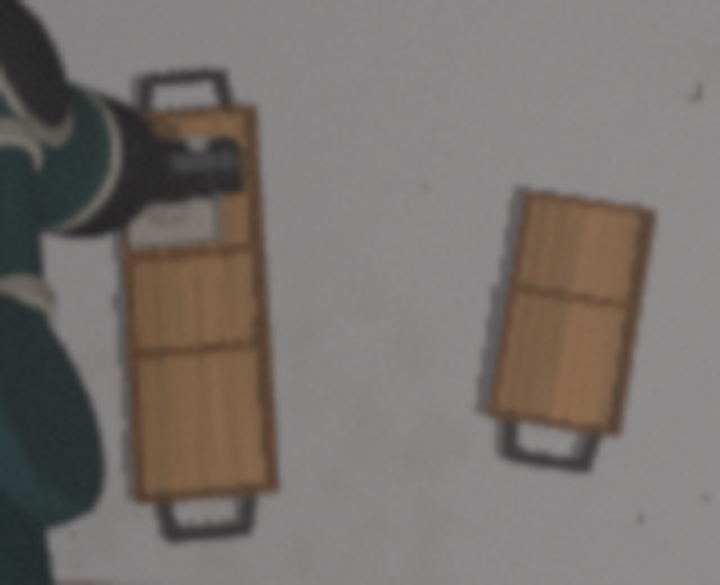

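The tray corners are in the scene crop at (108,340),(682,338),(612,460), and in the top crop at (254,104),(276,488),(137,500). The mould is held level but off-centre, with its body extending toward the middle compartment (top crop lower edge y≈246, scene crop base corner (298,297)). I'll work out the offset.

```bash
python3 - <<'E'
from h import *
T=lambda x,y:(x/4.5+110-.4,y/4.5+180-.4)
S=lambda x,y:(x/4.647+150-.4+1.3,y/4.647+230-.4-1.3)
for c in((130,248),(218,242)): print("top near edge",onz("top",*T(*c),.058))
for c,z in(((348,208),.058),((298,258),.058),((298,297),.038),((172,262),.038),((172,238),.058)): print("scene",c,onz("scene",*S(*c),z).round(4))
for c in((137,248),(255,243),(137,352),(263,345),(120,112),(254,106),(276,486),(137,499),(524,190),(653,208),(618,432),(490,414)): print("tray",c,onz("top",*T(*c),.01).round(4)[:2])
E
```

```text
top near edge [0.55939443 0.30470688 0.058     ]
top near edge [0.5628386  0.25398308 0.058     ]
scene (348, 208) [0.5554 0.267  0.058 ]
scene (298, 258) [0.5537 0.3079 0.058 ]
scene (298, 297) [0.5555 0.3077 0.038 ]
scene (172, 262) [0.6185 0.3092 0.038 ]
scene (172, 238) [0.6096 0.3181 0.058 ]
tray (137, 248) [0.5613 0.3172]
tray (255, 243) [0.5643 0.2461]
tray (137, 352) [0.4992 0.3149]
tray (263, 345) [0.5034 0.2394]
tray (120, 112) [0.6437 0.3307]
tray (254, 106) [0.6473 0.2492]
tray (276, 486) [0.4204 0.2293]
tray (137, 499) [0.4127 0.3117]
tray (524, 190) [0.5962 0.0844]
tray (653, 208) [0.5853 0.0066]
tray (618, 432) [0.4522 0.0265]
tray (490, 414) [0.4627 0.1028]
```

Request:
jog_arm:
  turn:
    - [0,0,0]
    - [0,0,0]
    - [0,0,0]
    - [0,0,0]
    - [0,0,0]
    - [0,0,0]
  delta_pos:
    - [0.006,0,0]
    - [0.006,0,0.008]
    - [0,0,0.01]
    - [0,0,0.008]
    - [0,0,0.006]
    - [0,0,0]
  gripper: [0.04,0.04,0.04,0.04,0.04,0.04]

```text
time: 6.0
tool_pos: [0.6095, 0.2877, 0.0164]
tcp_rot: [3.137, 0.137, -0.006]
wrist_force: [0.7, 0.1, -1.5]
width: 0.578
grip_force: 42.0
```

Request:
jog_arm:
  turn:
    - [0,0,0]
    - [0,0,0]
    - [0,0,0]
    - [0,0,0]
    - [0,0,0]
    - [0,0,0]
    - [0,0,0]
    - [0,0,0]
    - [0,0,0]
  delta_pos:
    - [0,0,0.0005]
    - [0,0,0]
    - [0,0,0]
    - [0,0,0]
    - [0,0,-0.01]
    - [0,0,-0.03]
    - [0,0,-0.04]
    - [0,0,-0.04]
    - [0,0,0]
  gripper: [0.06,0.085,0.085,0.085,0.085,0.085,0.085,0.085,0.085]

```text
time: 6.75
tool_pos: [0.6173, 0.2913, 0.1504]
tcp_rot: [-3.132, -0.138, -0.026]
wrist_force: [1.1, 0.1, 1.8]
width: 0.993
grip_force: 0.0
```

Request:
jog_arm:
  turn:
    - [0,0,0]
    - [0,0,0]
    - [0,0,0]
    - [0,0,0]
    - [0,0,0]
    - [0,0,0]
    - [0,0,0]
    - [0,0,0]
    - [0,0,0]
    - [0,0,0]
    - [0,0,0]
    - [0,0,0]
    - [0,0,0]
    - [0,0,0]
    - [0,0,0]
    - [0,0,0]
    - [0,0,0]
    - [0,0,-0.04]
    - [0,0,0]
    - [0,0,0]
  delta_pos:
    - [-0.0079,0.0398,0]
    - [-0.0079,0.0398,0]
    - [-0.0079,0.0398,0]
    - [-0.0079,0.0398,0]
    - [-0.0079,0.0398,0]
    - [-0.0079,0.0398,0]
    - [-0.0079,0.0398,0]
    - [-0.0079,0.0398,0]
    - [-0.0079,0.0398,0]
    - [-0.0079,0.0398,0]
    - [-0.0079,0.0398,0]
    - [-0.0079,0.0398,0]
    - [-0.0079,0.0398,0]
    - [-0.0079,0.0398,0]
    - [-0.0079,0.0398,0]
    - [-0.0079,0.0398,0]
    - [-0.0079,0.0398,0]
    - [0,0,0.03]
    - [0,0,0.03]
    - [0,0,0.02]
  gripper: [0.085,0.085,0.085,0.085,0.085,0.085,0.085,0.085,0.085,0.085,0.085,0.085,0.085,0.085,0.085,0.085,0.085,0.085,0.085,0.085]

```text
time: 8.42
tool_pos: [0.5359, -0.3983, 0.0572]
tcp_rot: [-3.135, -0.197, 0.0]
wrist_force: [-0.7, 0.4, -0.0]
width: 0.996
grip_force: 0.0
```

```bash
python3 - <<'E'
from h import *
a=vision.read_camera("scene")[::-1] if 0 else vision.read_camera("scene")[:,:,::-1]; b=vision.read_camera("top")[:,:,::-1]
A=cv2.resize(a[150:225,300:400],(800,600),interpolation=2)[:,:]
m=cv2.resize(a[230:340,150:300],(400,293),interpolation=2); t=cv2.resize(b[195:290,290:430],(400,271),interpolation=2)
A2=cv2.resize(A,(400,300)); out=np.zeros((600,800,3),np.uint8); out[:293,:400]=m; out[:271,400:]=t; out[300:,:400]=A2
T=cv2.resize(b[200:300,110:210],(300,300),interpolation=2); out[300:,450:750]=T
cv2.imwrite("pics/c4.png",out); s=read_state();print(s['tool_pos'],s['tcp_rot'])
E
```

```text
[ 0.53369786 -0.39534969  0.05415754] [-3.12977203 -0.19906649  0.00940215]
```

View pics/c4.png

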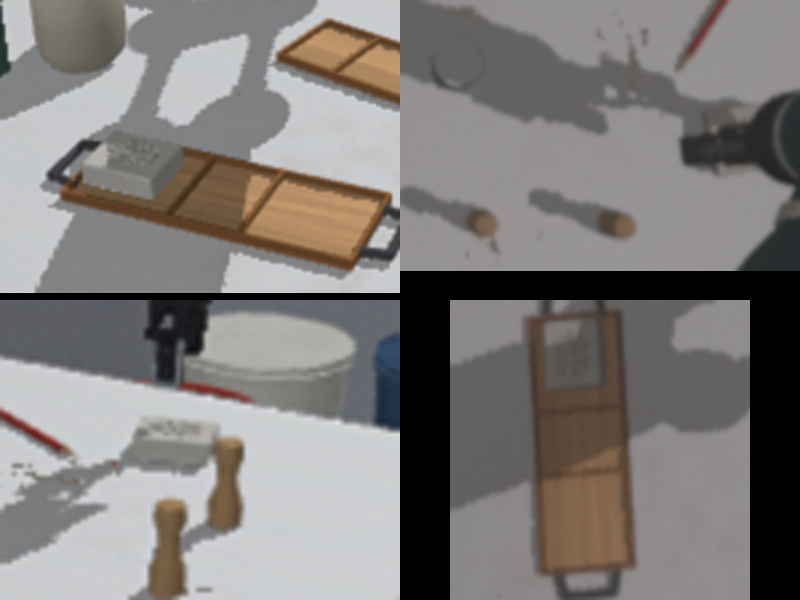

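The mould lies flat in the far compartment of the long tray, close to its far wall (top panel: mould (545–607, 318–390), compartment (530–622, 312–408)). The gripper hovers over mould 2. I'll measure more exactly.

```bash
python3 - <<'E'
from h import *
b=vision.read_camera("top")[:,:,::-1]; a=vision.read_camera("scene")[:,:,::-1]
out=np.zeros((600,800,3),np.uint8)
out[:400,:400]=np.clip(cv2.resize(b[197:247,130:180],(400,400),interpolation=2)*1.7,0,255)
out[:400,400:]=cv2.resize(a[275:325,165:215],(400,400),interpolation=2)
out[400:,:480]=cv2.resize(a[165:190,325:385],(480,200),interpolation=2)
cv2.imwrite("pics/c5.png",out)
for z in(0,.02):
  print(onz("scene",333.1,188.7-(20*.44 if 0 else 0),z).round(4))
print([onz("scene",*p,0).round(4)[:2] for p in((333.1,188.7),(353.1,190.2))])
print(proj("scene",np.array([.5383,-.4013,.02])),proj("scene",np.array([.534,-.395,.02])), proj("scene",np.array([.534,-.395,.067])))
E
```

```text
[ 0.5628 -0.3734  0.    ]
[ 0.5466 -0.327   0.02  ]
[array([ 0.5628, -0.3734]), array([ 0.5015, -0.3882])]
[343.66853555 181.0939793 ] [344.30767271 181.9591597 ] [345.0852042 167.915205 ]
```

View pics/c5.png

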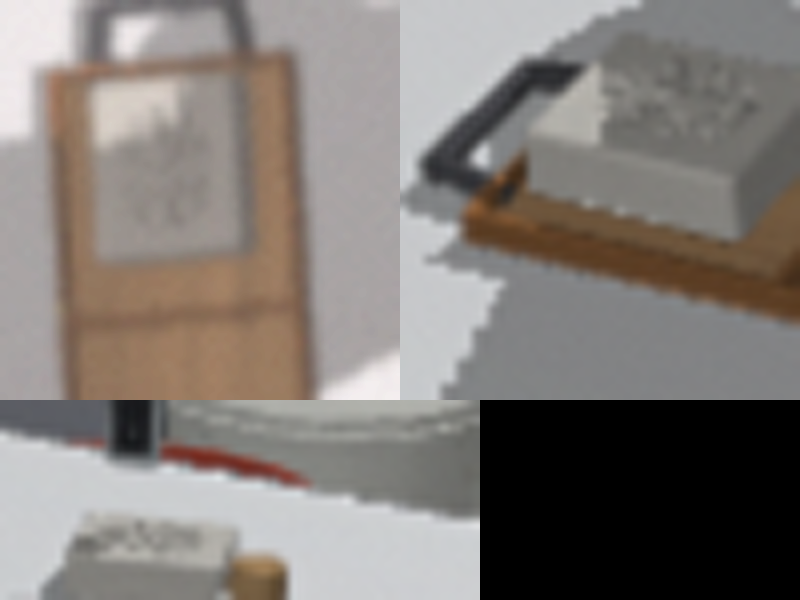

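Request:
jog_arm:
  turn:
    - [0,0,0]
    - [0,0,0]
    - [0,0,0]
    - [0,0,0]
    - [0,0,0]
    - [0,0,0]
  delta_pos:
    - [0.003,0.007,0.008]
    - [0,0,0.012]
    - [0,0,0.012]
    - [0,0,0.008]
    - [0,0,0]
    - [0,0,0]
  gripper: [0.085,0.085,0.085,0.085,0.085,0.085]

```text
time: 9.12
tool_pos: [0.5398, -0.4029, 0.0168]
tcp_rot: [-3.133, -0.201, 0.003]
wrist_force: [-0.7, 0.2, 0.2]
width: 0.994
grip_force: 0.0
```

Request:
jog_arm:
  turn:
    - [0,0,0]
    - [0,0,0]
    - [0,0,0]
    - [0,0,0]
    - [0,0,0]
    - [0,0,0]
    - [0,0,0]
    - [0,0,0]
    - [0,0,0]
    - [0,0,0]
    - [0,0,0.04]
    - [0,0,0]
    - [0,0,0]
    - [0,0,0]
    - [0,0,0]
  delta_pos:
    - [-0.002,0,0.005]
    - [0,0,0]
    - [0,0,0]
    - [0,0,0]
    - [0,0,0]
    - [0,0,0]
    - [0,0,0]
    - [0,0,0]
    - [0,0,0]
    - [0,0,-0.02]
    - [0,0,-0.04]
    - [0,0,-0.04]
    - [0,0,-0.02]
    - [0,0,0]
    - [0,0,0]
  gripper: [0.085,0.085,0.04,0.04,0.04,0.04,0.04,0.04,0.04,0.04,0.04,0.04,0.04,0.04,0.04]

```text
time: 10.37
tool_pos: [0.5395, -0.4047, 0.135]
tcp_rot: [3.136, 0.138, 0.004]
wrist_force: [-0.4, 0.8, -1.9]
width: 0.568
grip_force: 41.7
```

Request:
jog_arm:
  turn:
    - [0,0,0]
    - [0,0,0]
    - [0,0,0]
    - [0,0,0]
    - [0,0,0]
    - [0,0,0]
    - [0,0,0]
    - [0,0,0]
    - [0,0,0]
    - [0,0,0]
    - [0,0,0]
    - [0,0,0]
    - [0,0,0]
    - [0,0,0]
    - [0,0,0]
    - [0,0,0]
    - [0,0,0]
    - [0,0,0]
    - [0,0,0]
    - [0,0,0]
  delta_pos:
    - [-0.0012,-0.0402,0]
    - [-0.0012,-0.0402,0]
    - [-0.0012,-0.0402,0]
    - [-0.0012,-0.0402,0]
    - [-0.0012,-0.0402,0]
    - [-0.0012,-0.0402,0]
    - [-0.0012,-0.0402,0]
    - [-0.0012,-0.0402,0]
    - [-0.0012,-0.0402,0]
    - [-0.0012,-0.0402,0]
    - [-0.0012,-0.0402,0]
    - [-0.0012,-0.0402,0]
    - [-0.0012,-0.0402,0]
    - [-0.0012,-0.0402,0]
    - [-0.0012,-0.0402,0]
    - [-0.0012,-0.0402,0]
    - [-0.0012,-0.0402,0]
    - [0,0,0.035]
    - [0,0,0.035]
    - [0,0,0.025]
  gripper: [0.04,0.04,0.04,0.04,0.04,0.04,0.04,0.04,0.04,0.04,0.04,0.04,0.04,0.04,0.04,0.04,0.04,0.04,0.04,0.04]

```text
time: 12.03
tool_pos: [0.4548, 0.2745, 0.0335]
tcp_rot: [3.136, 0.142, -0.009]
wrist_force: [0.0, -0.7, -2.5]
width: 0.571
grip_force: 41.8
```

```bash
python3 - <<'E'
from h import *
for _ in range(4): vision.read_camera("top")
a=vision.read_camera("scene")[:,:,::-1]; b=vision.read_camera("top")[:,:,::-1]
out=np.zeros((600,800,3),np.uint8)
out[:,:400]=np.clip(cv2.resize(b[220:310,125:185],(400,600),interpolation=2)*1.7,0,255)
out[:400,400:]=cv2.resize(a[265:335,220:290],(400,400),interpolation=2)
cv2.imwrite("pics/c6.png",out);s=read_state();print(s['tool_pos'],s['tcp_rot'])
E
```

```text
[0.4594084  0.27517632 0.03935352] [-3.13786907e+00 -1.37043525e-01 -2.31341392e-03]
```

View pics/c6.png

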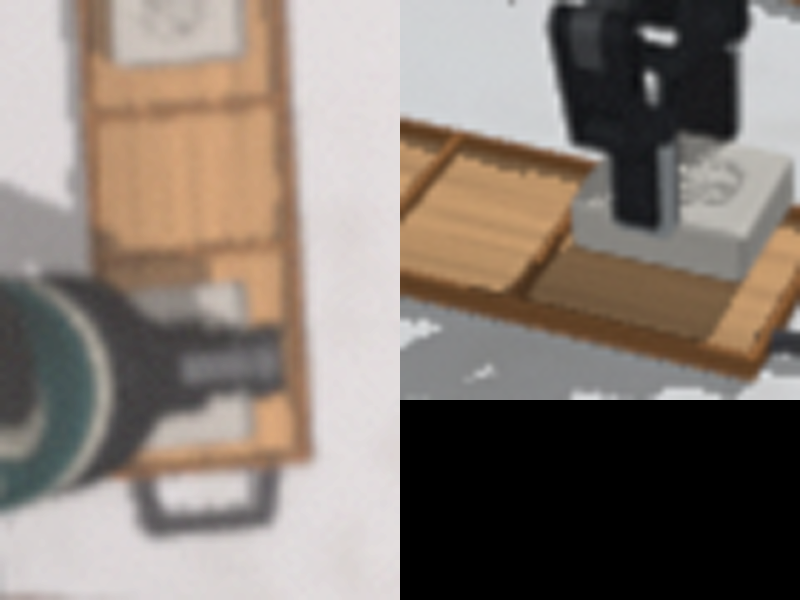

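The mould is held level over the near compartment (top crop: mould rows 285–440, compartment 250–455). It sits nearly centred, a few millimetres to −y.

Request:
jog_arm:
  turn:
    - [0,0,0]
    - [0,0,0]
    - [0,0,0]
    - [0,0,0]
    - [0,0,0]
    - [0,0,0]
  delta_pos:
    - [0.001,-0.003,0]
    - [0,0,0.007]
    - [0,0,0.008]
    - [0,0,0.008]
    - [0,0,0]
    - [0,0,0]
  gripper: [0.04,0.04,0.04,0.04,0.04,0.04]

```text
time: 12.83
tool_pos: [0.4605, 0.2786, 0.0159]
tcp_rot: [-3.137, -0.138, -0.004]
wrist_force: [1.0, 0.1, 3.2]
width: 0.571
grip_force: 55.1
```

Request:
jog_arm:
  turn:
    - [0,0,0]
    - [0,0,0]
    - [0,0,0]
    - [0,0,0]
    - [0,0,0]
    - [0,0,0]
    - [0,0,0]
    - [0,0,0]
    - [0,0,0]
    - [0,0,0]
    - [0,0,0]
  delta_pos:
    - [0,0,0]
    - [0,0,0]
    - [0,0,0]
    - [0,0,0]
    - [0,0,-0.01]
    - [0,0,-0.03]
    - [0,0,-0.03]
    - [0,0,-0.03]
    - [0,0,-0.02]
    - [0,0,0]
    - [0,0,0]
  gripper: [0.06,0.085,0.085,0.085,0.085,0.085,0.085,0.085,0.085,0.085,0.085]

```text
time: 13.75
tool_pos: [0.4604, 0.2787, 0.1376]
tcp_rot: [-3.137, -0.138, -0.006]
wrist_force: [0.8, -0.3, -1.3]
width: 0.993
grip_force: 0.0
```

Request:
jog_arm:
  turn:
    - [0,0,0]
    - [0,0,0]
    - [0,0,0]
    - [0,0,0]
    - [0,0,0]
    - [0,0,0]
    - [0,0,0]
    - [0,0,0]
    - [0,0,0]
    - [0,0,0]
    - [0,0,0]
    - [0,0,0]
    - [0,0,0]
    - [0,0,0]
    - [0,0,0]
    - [0,0,0]
  delta_pos:
    - [-0.0034,0.0396,0]
    - [-0.0034,0.0396,0]
    - [-0.0034,0.0396,0]
    - [-0.0034,0.0396,0]
    - [-0.0034,0.0396,0]
    - [-0.0034,0.0396,0]
    - [-0.0034,0.0396,0]
    - [-0.0034,0.0396,0]
    - [-0.0034,0.0396,0]
    - [-0.0034,0.0396,0]
    - [-0.0034,0.0396,0]
    - [0,0,0.02]
    - [0,0,0.025]
    - [0,0,0.015]
    - [0,0,0]
    - [0,0,0]
  gripper: [0.085,0.085,0.085,0.085,0.085,0.085,0.085,0.085,0.085,0.085,0.085,0.085,0.085,0.085,0.085,0.085]

```text
time: 15.08
tool_pos: [0.4578, -0.1584, 0.0731]
tcp_rot: [-3.136, -0.137, 0.008]
wrist_force: [-0.2, 0.3, 0.4]
width: 1.0
grip_force: 0.0
```

```bash
python3 - <<'E'
from h import *
a=vision.read_camera("scene")[:,:,::-1]; b=vision.read_camera("top")[:,:,::-1]
out=np.zeros((600,800,3),np.uint8)
out[:480,:400]=np.clip(cv2.resize(b[240:300,290:340],(400,480),interpolation=2)*1.7,0,255)
out[:480,400:]=cv2.resize(a[180:240,315:365],(400,480),interpolation=2)
cv2.imwrite("pics/c7.png",out);s=read_state();print(s['tool_pos'],s['tcp_rot'],proj("top",s['tool_pos']),proj("scene",s['tool_pos']))
E
```

```text
[ 0.46024927 -0.15903083  0.07550406] [-3.13849477e+00 -1.38522230e-01  1.35474221e-04] [318.68379442 273.98942792] [342.7405743  196.31331585]
```

View pics/c7.png

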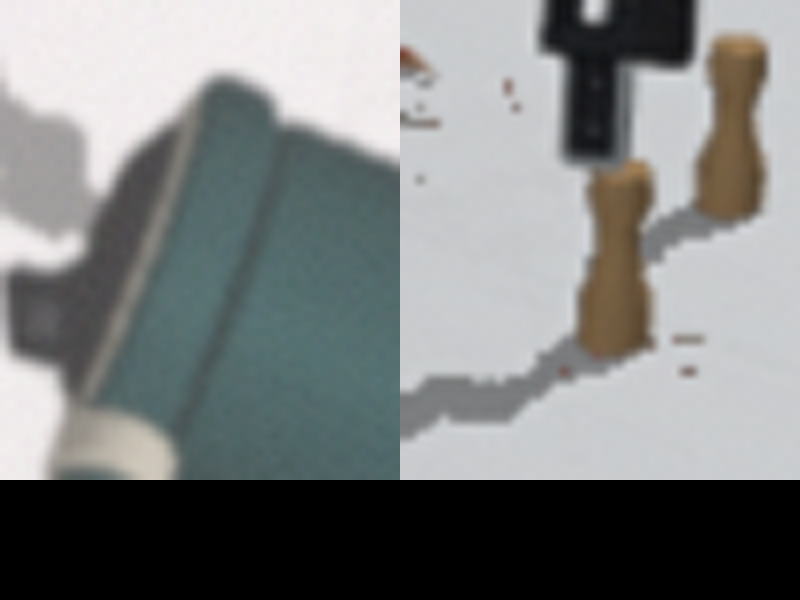

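The near finger (crop x≈595) stands in front of stamp A (crop x≈620). After allowing for perspective, the gripper is centred on the stamp.

Request:
jog_arm:
  turn:
    - [0,0,0]
    - [0,0,0]
    - [0,0,0]
    - [0,0,0]
    - [0,0,0]
    - [0,0,0]
    - [0,0,0]
    - [0,0,0]
    - [0,0,0]
    - [0,0,0]
    - [0,0,0]
    - [0,0,0]
    - [0,0,0]
    - [0,0,0]
    - [0,0,0]
    - [0,0,0]
    - [0,0,0]
    - [0,0,0]
  delta_pos:
    - [0.001,0,0.01]
    - [0,0,0.018]
    - [0,0,0.018]
    - [0,0,0.01]
    - [0,0,0]
    - [0,0,0]
    - [0,0,0]
    - [0,0,0]
    - [0,0,0]
    - [0,0,0]
    - [0,0,0]
    - [0,0,0]
    - [0,0,0]
    - [0,0,0]
    - [0,0,0]
    - [0,0,0]
    - [0,0,0]
    - [0,0,0]
  gripper: [0.085,0.085,0.085,0.085,0.085,0.06,0.04,0.035,0.03,0.028,0.026,0.024,0.022,0.02,0.015,0.012,0.01,0.008]
  grip_force: 30

```text
time: 16.68
tool_pos: [0.4614, -0.1593, 0.0195]
tcp_rot: [3.138, 0.138, 0.001]
wrist_force: [-0.6, -1.8, 1.8]
width: 0.239
grip_force: 29.0
```

Request:
jog_arm:
  turn:
    - [0,0,0]
    - [0,0,0]
    - [0,0,0]
    - [0,0,0]
    - [0,0,0]
    - [0,0,0]
    - [0,0,0]
    - [0,0,0]
    - [0,0,0]
    - [0,0,0]
    - [0,0,0]
    - [0,0,0]
    - [0,0,0]
    - [0,0,0]
    - [0,0,0]
    - [0,0,0]
    - [0,0,0]
    - [0,0,0]
    - [0,0,0]
    - [0,0,0]
  delta_pos:
    - [0,0,-0.015]
    - [0,0,-0.03]
    - [0,0,-0.03]
    - [0,0,-0.025]
    - [0.009,-0.036,0]
    - [0.009,-0.036,0]
    - [0.009,-0.036,0]
    - [0.009,-0.036,0]
    - [0.009,-0.036,0]
    - [0.009,-0.036,0]
    - [0.009,-0.036,0]
    - [0.009,-0.036,0]
    - [0.009,-0.036,0]
    - [0.009,-0.036,0]
    - [0.009,-0.036,0]
    - [0.009,-0.036,0]
    - [0,0,0.02]
    - [0,0,0.03]
    - [0,0,0.015]
    - [0,0,0]
  gripper: [0.008,0.008,0.008,0.008,0.008,0.008,0.008,0.008,0.008,0.008,0.008,0.008,0.008,0.008,0.008,0.008,0.008,0.008,0.008,0.008]

```text
time: 18.35
tool_pos: [0.5266, 0.2794, 0.0491]
tcp_rot: [3.135, 0.139, -0.014]
wrist_force: [-0.9, -0.4, 0.0]
width: 0.238
grip_force: 29.2
```

```bash
python3 - <<'E'
from h import *
for _ in range(3): vision.read_camera("top")
a=vision.read_camera("scene")[:,:,::-1]; b=vision.read_camera("top")[:,:,::-1]
out=np.zeros((600,800,3),np.uint8)
out[:,:350]=np.clip(cv2.resize(b[195:300,125:186],(350,600),interpolation=2)*1.7,0,255)
out[:450,350:]=cv2.resize(a[245:335,165:255],(450,450),interpolation=2)
cv2.imwrite("pics/c8.png",out);s=read_state();print(s['tool_pos'],s['tcp_rot'],s['width'])
E
```

```text
[0.53219116 0.28116307 0.05609281] [-3.13729168 -0.13709219 -0.00441483] 0.2374103349468279
```

View pics/c8.png

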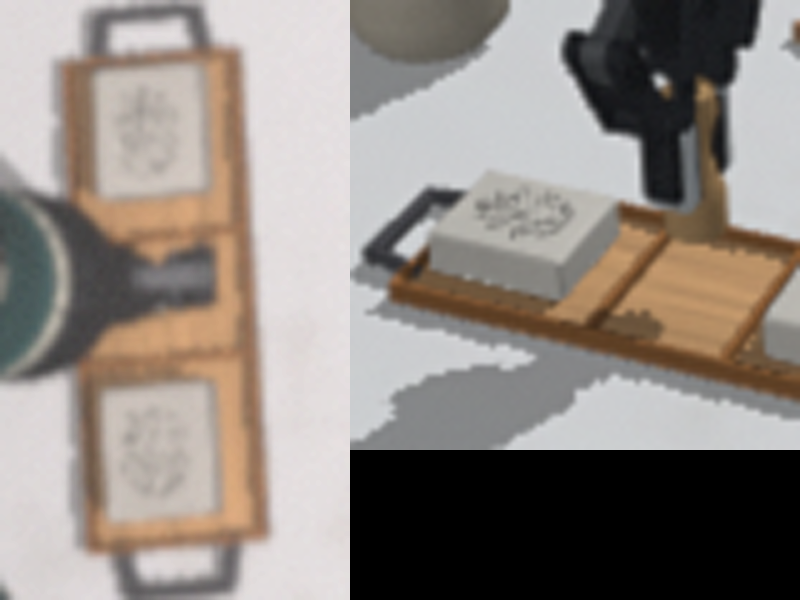

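Both moulds lie flat in the end compartments. The stamp hangs upright over the middle one, with its base at scene crop (697,238).

Request:
jog_arm:
  turn:
    - [0,0,0]
    - [0,0,0]
    - [0,0,0]
    - [0,0,0]
    - [0,0,0]
    - [0,0,0]
    - [0,0,0]
  delta_pos:
    - [-0.001,0,0.005]
    - [0,0,0.012]
    - [0,0,0.01]
    - [0,0,0.005]
    - [0,0,0]
    - [0,0,0]
    - [0,0,0]
  gripper: [0.008,0.008,0.008,0.008,0.008,0.008,0.008]

```text
time: 19.18
tool_pos: [0.5303, 0.2801, 0.0226]
tcp_rot: [3.138, 0.138, 0.001]
wrist_force: [-0.0, -3.4, 7.6]
width: 0.237
grip_force: 28.9
```

Request:
jog_arm:
  turn:
    - [0,0,0]
    - [0,0,0]
    - [0,0,0]
    - [0,0,0]
    - [0,0,0]
    - [0,0,0]
    - [0,0,0]
    - [0,0,0]
    - [0,0,0]
    - [0,0,0]
    - [0,0,0]
    - [0,0,0]
  delta_pos:
    - [0,0,-0.0005]
    - [0,0,0]
    - [0,0,0]
    - [0,0,0]
    - [0,0,0]
    - [0,0,0]
    - [0,0,-0.02]
    - [0,0,-0.03]
    - [0,0,-0.03]
    - [0,0,-0.03]
    - [0,0,-0.01]
    - [0,0,0]
  gripper: [0.03,0.045,0.07,0.07,0.07,0.07,0.07,0.07,0.07,0.07,0.085,0.085]

```text
time: 20.18
tool_pos: [0.5325, 0.2819, 0.147]
tcp_rot: [-3.135, -0.138, -0.011]
wrist_force: [0.4, -0.6, -0.7]
width: 0.996
grip_force: 0.0
```

Request:
jog_arm:
  turn:
    - [0,0,0]
    - [0,0,0]
    - [0,0,0]
    - [0,0,0]
    - [0,0,0]
    - [0,0,0]
    - [0,0,0]
    - [0,0,0]
    - [0,0,0]
    - [0,0,0]
    - [0,0,0]
    - [0,0,0.1175]
    - [0,0,0.1175]
    - [0,0,0]
    - [0,0,0]
    - [0,0,0]
  delta_pos:
    - [0.0035,0.0387,0]
    - [0.0035,0.0387,0]
    - [0.0035,0.0387,0]
    - [0.0035,0.0387,0]
    - [0.0035,0.0387,0]
    - [0.0035,0.0387,0]
    - [0.0035,0.0387,0]
    - [0.0035,0.0387,0]
    - [0.0035,0.0387,0]
    - [0.0035,0.0387,0]
    - [0.0035,0.0387,0]
    - [0,0,0.02]
    - [0,0,0.02]
    - [0,0,0.018]
    - [0,0,0]
    - [0,0,0]
  gripper: [0.085,0.085,0.085,0.085,0.085,0.085,0.085,0.085,0.085,0.085,0.085,0.085,0.085,0.085,0.085,0.085]

```text
time: 21.52
tool_pos: [0.6028, -0.1394, 0.0814]
tcp_rot: [-3.132, 0.23, 0.01]
wrist_force: [-0.6, -0.2, 0.1]
width: 0.993
grip_force: 0.0
```

```bash
python3 - <<'E'
from h import *
a=vision.read_camera("scene")[:,:,::-1]; b=vision.read_camera("top")[:,:,::-1]
out=np.zeros((600,800,3),np.uint8)
out[:400,:400]=cv2.resize(a[180:230,265:315],(400,400),interpolation=2)
out[:400,400:]=cv2.resize(a[240:340,150:250],(400,400),interpolation=2)
cv2.imwrite("pics/c9.png",out);s=read_state();print(s['tool_pos'],s['tcp_rot'])
R=Ro.from_rotvec(s['tcp_rot']).as_matrix()
for k in(-1,1): print((proj("scene",s['tool_pos']+R@[0,k*.0427,-.013])-[265,180])*8)
E
```

```text
[ 0.60552238 -0.13985134  0.084658  ] [-3.13307145e+00  2.29960509e-01  5.06238420e-04]
[126.61194058  58.56696392]
[265.83866995 -18.7551193 ]
```

View pics/c9.png

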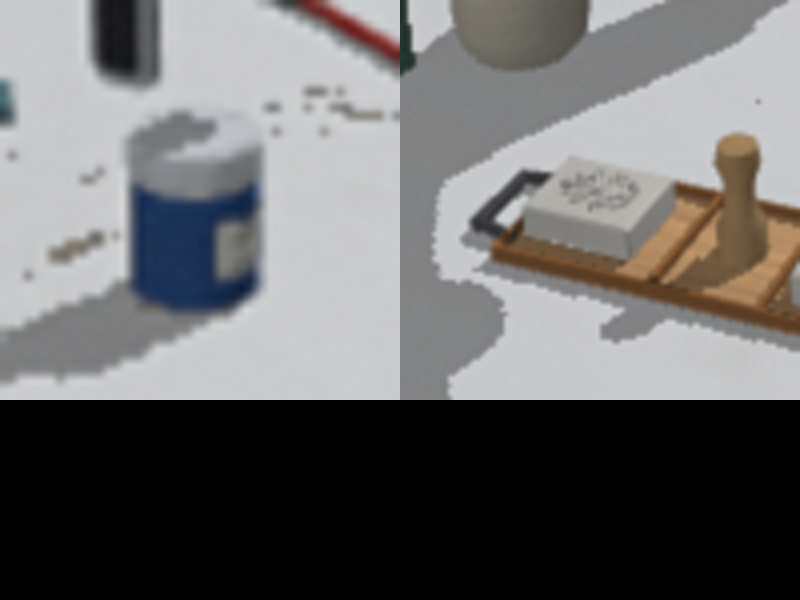

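The stamp stands upright in the middle compartment (scene crop (740,200)). The near finger (crop (126,80)) is where predicted, and the jar is centred at x≈195, directly under the gripper.

Request:
jog_arm:
  turn:
    - [0,0,0]
    - [0,0,0]
    - [0,0,0]
    - [0,0,0]
    - [0,0,0]
    - [0,0,0]
    - [0,0,0]
    - [0,0,0]
    - [0,0,0]
    - [0,0,0]
    - [0,0,0]
    - [0,0,0]
    - [0,0,0]
    - [0,0,0]
    - [0,0,0]
    - [0,0,0]
  delta_pos:
    - [0,0,0.01]
    - [0,0,0.02]
    - [0,0,0.02]
    - [0,0,0.01]
    - [0,0,0.0045]
    - [0,0,0]
    - [0,0,0]
    - [0,0,0]
    - [0,0,0]
    - [0,0,0]
    - [0,0,0]
    - [0,0,0]
    - [0,0,0]
    - [0,0,0]
    - [0,0,0]
    - [0,0,0]
  gripper: [0.085,0.085,0.085,0.085,0.085,0.085,0.07,0.06,0.055,0.05,0.045,0.04,0.035,0.035,0.035,0.035]
  grip_force: 40

```text
time: 22.95
tool_pos: [0.6063, -0.1403, 0.0214]
tcp_rot: [3.133, -0.231, 0.003]
wrist_force: [-1.2, 0.4, 5.3]
width: 0.532
grip_force: 40.2
```

Request:
jog_arm:
  turn:
    - [0,0,0]
    - [0,0,0]
    - [0,0,0]
    - [0,0,0]
    - [0,0,0]
    - [0,0,0]
    - [0,0,0]
    - [0,0,0]
    - [0,0,0]
    - [0,0,0]
    - [0,0,0]
    - [0,0,0]
    - [0,0,0]
    - [0,0,0]
    - [0,0,0]
    - [0,0,0]
    - [0,0,0]
  delta_pos:
    - [0,0,-0.015]
    - [0,0,-0.03]
    - [0,0,-0.03]
    - [0,0,-0.02]
    - [-0.02,-0.0259,0]
    - [-0.02,-0.0259,0]
    - [-0.02,-0.0259,0]
    - [-0.02,-0.0259,0]
    - [-0.02,-0.0259,0]
    - [-0.02,-0.0259,0]
    - [-0.02,-0.0259,0]
    - [0,0,0.015]
    - [0,0,0.025]
    - [0,0,0.02]
    - [0,0,0]
    - [0,0,0]
    - [0,0,0]
  gripper: [0.035,0.035,0.035,0.035,0.035,0.035,0.035,0.035,0.035,0.035,0.035,0.035,0.035,0.035,0.035,0.035,0.035]

```text
time: 24.37
tool_pos: [0.494, 0.0597, 0.0559]
tcp_rot: [-3.133, 0.231, -0.001]
wrist_force: [-0.9, -1.1, -1.0]
width: 0.535
grip_force: 41.3
```

```bash
python3 - <<'E'
from h import *
a=vision.read_camera("scene")[:,:,::-1]; b=vision.read_camera("top")[:,:,::-1]
out=np.zeros((600,800,3),np.uint8)
out[:400,:400]=np.clip(cv2.resize(b[210:290,205:285],(400,400),interpolation=2)*1.7,0,255)
out[:400,400:]=cv2.resize(a[205:285,245:325],(400,400),interpolation=2)
cv2.imwrite("pics/c10.png",out);s=read_state();print(s['tool_pos'],s['tcp_rot'])
for x,y in((.4943,.0595),(.5606,.0497)):
  print((proj("scene",np.array([x,y,.004]))-[245,205])*5+[400,0],(proj("top",np.array([x,y,.004]))-[205,210])*5)
E
```

```text
[0.49504252 0.05970191 0.05675048] [-3.13265228  0.23163994 -0.00412204]
[658.39255667 250.67130837] [150.21074456 248.30972261]
[541.92366068 211.60865113] [169.63290545 125.24626971]
```

View pics/c10.png

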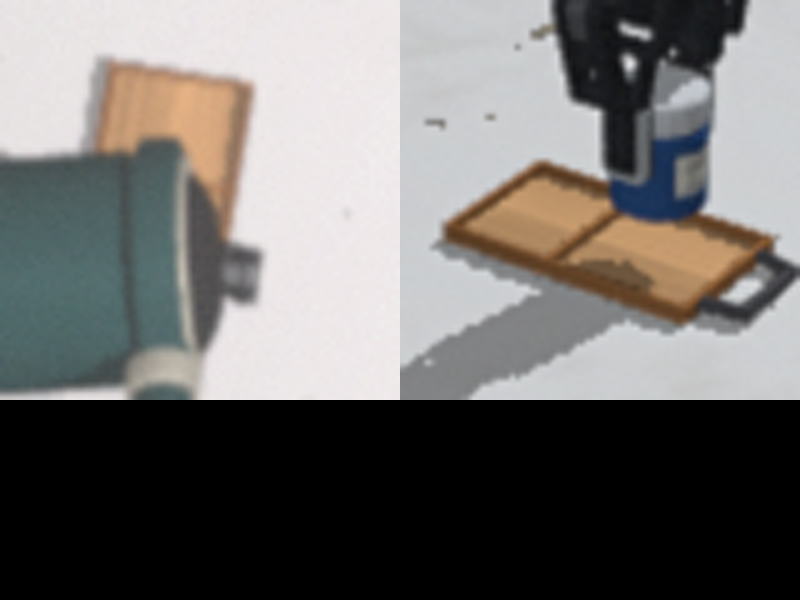

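The jar hangs upright over the bow-side compartment, whose centre is at scene crop (658,254). Jar x≈660, so it is aligned.

Request:
jog_arm:
  turn:
    - [0,0,0]
    - [0,0,0]
    - [0,0,0]
    - [0,0,0]
    - [0,0,0]
    - [0,0,0]
    - [0,0,0]
  delta_pos:
    - [0,0,0.005]
    - [0,0,0.012]
    - [0,0,0.01]
    - [0,0,0.0045]
    - [0,0,0]
    - [0,0,0]
    - [0,0,0]
  gripper: [0.035,0.035,0.035,0.035,0.035,0.035,0.035]

```text
time: 25.05
tool_pos: [0.4941, 0.06, 0.0252]
tcp_rot: [-3.133, 0.231, -0.0]
wrist_force: [-4.3, 0.1, 10.7]
width: 0.536
grip_force: 42.8
```

Request:
jog_arm:
  turn:
    - [0,0,0]
    - [0,0,0]
    - [0,0,0]
    - [0,0,0]
    - [0,0,0]
    - [0,0,0]
    - [0,0,0]
    - [0,0,0]
    - [0,0,0]
    - [0,0,0]
    - [0,0,0]
    - [0,0,0]
  delta_pos:
    - [0,0,-0.0005]
    - [0,0,0]
    - [0,0,0]
    - [0,0,0]
    - [0,0,0]
    - [0,0,-0.01]
    - [0,0,-0.03]
    - [0,0,-0.03]
    - [0,0,-0.03]
    - [0,0,-0.02]
    - [0,0,0]
    - [0,0,0]
  gripper: [0.055,0.075,0.085,0.085,0.085,0.085,0.085,0.085,0.085,0.085,0.085,0.085]

```text
time: 26.05
tool_pos: [0.495, 0.0599, 0.1465]
tcp_rot: [-3.132, 0.231, -0.007]
wrist_force: [-0.1, 0.6, -0.5]
width: 0.995
grip_force: 0.0
```

Request:
jog_arm:
  turn:
    - [0,0,0]
    - [0,0,0]
    - [0,0,0]
    - [0,0,0]
    - [0,0,0]
    - [0,0,0]
    - [0,0,0]
    - [0,0,0]
    - [0,0,0]
    - [0,0,0]
    - [0,0,0]
    - [0,0,0]
    - [0,0,0]
    - [0,0,0]
    - [0,0,0]
  delta_pos:
    - [0.0019,0.0383,0]
    - [0.0019,0.0383,0]
    - [0.0019,0.0383,0]
    - [0.0019,0.0383,0]
    - [0.0019,0.0383,0]
    - [0.0019,0.0383,0]
    - [0.0019,0.0383,0]
    - [0.0019,0.0383,0]
    - [0.0019,0.0383,0]
    - [0,0,0.02]
    - [0,0,0.025]
    - [0,0,0.015]
    - [0,0,0]
    - [0,0,0]
    - [0,0,0]
  gripper: [0.085,0.085,0.085,0.085,0.085,0.085,0.085,0.085,0.085,0.085,0.085,0.085,0.085,0.085,0.085]

```text
time: 27.3
tool_pos: [0.4599, -0.2834, 0.0842]
tcp_rot: [-3.133, 0.231, 0.001]
wrist_force: [0.9, -0.5, -0.0]
width: 0.995
grip_force: 0.0
```

```bash
python3 - <<'E'
from h import *
a=vision.read_camera("scene")[:,:,::-1]
out=np.zeros((400,800,3),np.uint8)
out[:,:400]=cv2.resize(a[160:220,330:390],(400,400),interpolation=2)
out[:,400:]=cv2.resize(a[205:285,245:325],(400,400),interpolation=2)
cv2.imwrite("pics/c11.png",out);s=read_state();print(s['tool_pos'],s['tcp_rot'])
R=Ro.from_rotvec(s['tcp_rot']).as_matrix()
for k in(-1,0,1): print((proj("scene",s['tool_pos']+R@[0,k*.0427,-.013])-[330,160])*400/60)
E
```

```text
[ 0.46055129 -0.28379631  0.08499572] [ 3.13260106e+00 -2.30280638e-01  1.44817075e-03]
[138.33632015 118.66652285]
[183.80222877  88.6240355 ]
[227.10731651  60.00935276]
```

View pics/c11.png

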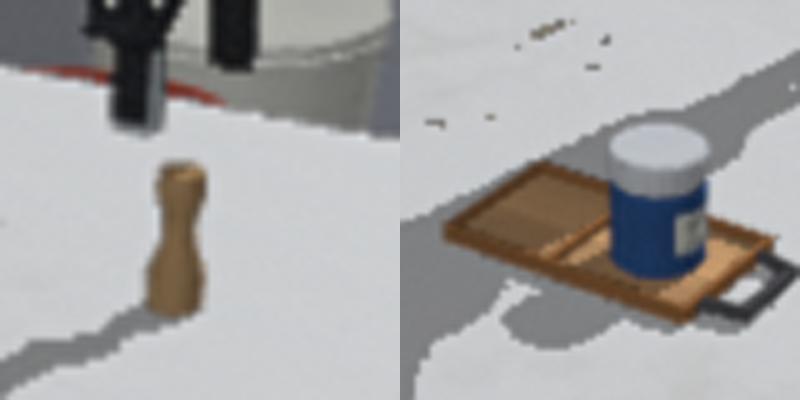

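The jar stands upright in the bow-side compartment. The fingers (crop (138,125) and (232,65)) straddle stamp B (x≈180, predicted centre 184), so the gripper is aligned.

Request:
jog_arm:
  turn:
    - [0,0,0]
    - [0,0,0]
    - [0,0,0]
    - [0,0,0]
    - [0,0,0]
    - [0,0,0]
    - [0,0,0]
    - [0,0,0]
    - [0,0,0]
    - [0,0,0]
    - [0,0,0]
    - [0,0,0]
    - [0,0,0]
    - [0,0,0]
    - [0,0,0]
    - [0,0,0]
    - [0,0,0]
    - [0,0,0]
    - [0,0,0]
  delta_pos:
    - [0.001,0,0.01]
    - [0,0,0.02]
    - [0,0,0.02]
    - [0,0,0.01]
    - [0,0,0.0055]
    - [0,0,0]
    - [0,0,0]
    - [0,0,0]
    - [0,0,0]
    - [0,0,0]
    - [0,0,0]
    - [0,0,0]
    - [0,0,0]
    - [0,0,0]
    - [0,0,0]
    - [0,0,0]
    - [0,0,0]
    - [0,0,0]
    - [0,0,0]
  gripper: [0.085,0.085,0.085,0.085,0.085,0.085,0.06,0.04,0.035,0.03,0.028,0.026,0.024,0.022,0.02,0.015,0.012,0.01,0.008]
  grip_force: 30

```text
time: 28.93
tool_pos: [0.4613, -0.2841, 0.0192]
tcp_rot: [3.133, -0.231, 0.001]
wrist_force: [-0.8, 0.6, 5.4]
width: 0.24
grip_force: 28.6
```

Request:
jog_arm:
  turn:
    - [0,0,0]
    - [0,0,0]
    - [0,0,0]
    - [0,0,0]
    - [0,0,0]
    - [0,0,0]
    - [0,0,0]
    - [0,0,0]
    - [0,0,0]
    - [0,0,0]
    - [0,0,0]
    - [0,0,0]
    - [0,0,0]
    - [0,0,0]
    - [0,0,0]
    - [0,0,0]
    - [0,0,0]
    - [0,0,0]
    - [0,0,0]
  delta_pos:
    - [0,0,-0.015]
    - [0,0,-0.03]
    - [0,0,-0.03]
    - [0,0,-0.025]
    - [0.0055,-0.0383,0]
    - [0.0055,-0.0383,0]
    - [0.0055,-0.0383,0]
    - [0.0055,-0.0383,0]
    - [0.0055,-0.0383,0]
    - [0.0055,-0.0383,0]
    - [0.0055,-0.0383,0]
    - [0.0055,-0.0383,0]
    - [0.0055,-0.0383,0]
    - [0,0,0.015]
    - [0,0,0.025]
    - [0,0,0.02]
    - [0,0,0]
    - [0,0,0]
    - [0,0,0]
  gripper: [0.008,0.008,0.008,0.008,0.008,0.008,0.008,0.008,0.008,0.008,0.008,0.008,0.008,0.008,0.008,0.008,0.008,0.008,0.008]

```text
time: 30.52
tool_pos: [0.5608, 0.0498, 0.0592]
tcp_rot: [-3.133, 0.231, -0.001]
wrist_force: [0.1, 1.0, -0.4]
width: 0.242
grip_force: 28.4
```

Request:
jog_arm:
  turn:
    - [0,0,0]
    - [0,0,0]
    - [0,0,0]
    - [0,0,0]
    - [0,0,0]
    - [0,0,0]
    - [0,0,0]
  delta_pos:
    - [0,0,0.008]
    - [0,0,0.013]
    - [0,0,0.01]
    - [0,0,0.005]
    - [0,0,0]
    - [0,0,0]
    - [0,0,0]
  gripper: [0.008,0.008,0.008,0.008,0.008,0.008,0.008]

```text
time: 31.1
tool_pos: [0.56, 0.0497, 0.0231]
tcp_rot: [3.133, -0.231, -0.002]
wrist_force: [-3.0, -0.6, 7.1]
width: 0.238
grip_force: 30.7
```

Request:
jog_arm:
  turn:
    - [0,0,0]
    - [0,0,0]
    - [0,0,0]
    - [0,0,0]
    - [0,0,0]
    - [0,0,0]
    - [0,0,0]
    - [0,0,0]
    - [0,0,0]
    - [0,0,0]
    - [0,0,0]
    - [0,0,0]
  delta_pos:
    - [0,0,0]
    - [0,0,0]
    - [0,0,0]
    - [0,0,0]
    - [0,0,0]
    - [0,0,0]
    - [0,0,-0.02]
    - [0,0,-0.03]
    - [0,0,-0.03]
    - [0,0,-0.03]
    - [0,0,-0.03]
    - [0,0,0]
  gripper: [0.03,0.045,0.07,0.07,0.07,0.07,0.07,0.07,0.07,0.07,0.085,0.085]

```text
time: 32.1
tool_pos: [0.5652, 0.0502, 0.1703]
tcp_rot: [-3.132, 0.231, -0.019]
wrist_force: [1.7, -0.2, 1.1]
width: 0.995
grip_force: 0.0
```

Request:
jog_arm:
  turn:
    - [0,0,0]
    - [0,0,0]
    - [0,0,0]
    - [0,0,0]
    - [0,0,0]
    - [0,0,0]
    - [0,0,0]
    - [0,0,0]
    - [0,0,0]
    - [0,0,0]
  delta_pos:
    - [0,0.038,-0.005]
    - [0,0.038,-0.005]
    - [0,0.038,-0.005]
    - [0,0.038,-0.005]
    - [0,0.038,-0.005]
    - [0,0.038,-0.005]
    - [0,0.038,-0.005]
    - [0,0.038,0]
    - [0,0,0]
    - [0,0,0]
  gripper: [0.085,0.085,0.085,0.085,0.085,0.085,0.085,0.085,0.085,0.085]

```text
time: 32.93
tool_pos: [0.5152, -0.2527, 0.1973]
tcp_rot: [-3.132, 0.237, 0.0]
wrist_force: [0.7, 0.6, 0.0]
width: 0.997
grip_force: 0.0
```

```bash
python3 - <<'E'
from h import *
a=vision.read_camera("scene")[:,:,::-1]; b=vision.read_camera("top")[:,:,::-1]
out=np.zeros((600,800,3),np.uint8)
out[:,:440]=cv2.resize(a[205:330,165:331][:, :],(440,600)) if 0 else 0
x=cv2.resize(a[205:330,165:331],(440,331),interpolation=2); out[:331,:440]=x
y=np.clip(cv2.resize(b[190:300,130:260],(355,300),interpolation=2)*1.6,0,255); out[:300,445:]=y
z=cv2.resize(a[140:300,120:420],(500,267)); out[333:,:500]=z
cv2.imwrite("pics/c12.png",out);print(read_state()['tool_pos'])
E
```

```text
[ 0.51554887 -0.25028023  0.19711176]
```

View pics/c12.png

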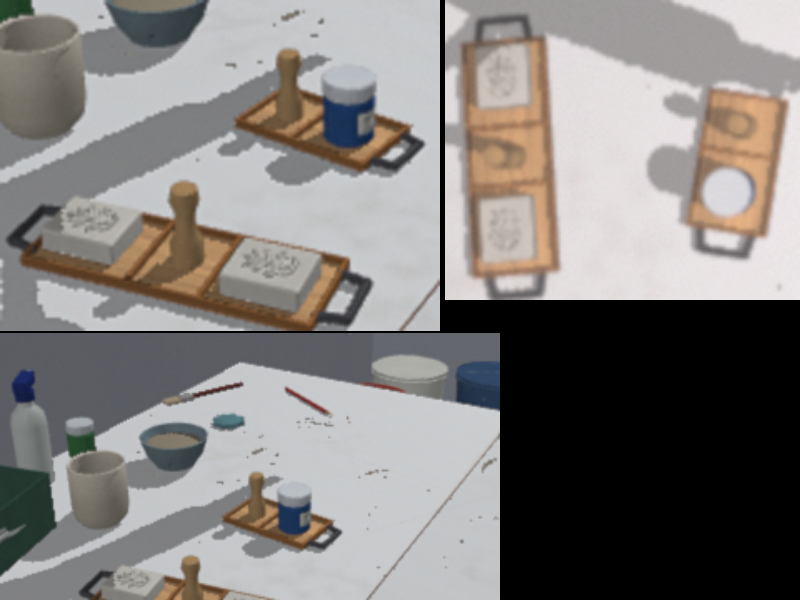

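The picture shows both moulds flat in the end compartments, the stamp upright in the middle at (185,220), and the jar (348,105) and second stamp (288,85) upright in the short tray. The bowl, mug and tile have not moved.

```bash
python3 -c "
from workcell import ticket
print(ticket.finish_job())"
```

```text
the job is handed in; nothing more can be done
None
```

Both kits are in their trays as asked and the job is handed in. The last pictures show everything upright or flat in its compartment, with the bowl, mug and tile unmoved. The far mould sits only a few millimetres from its end wall. It finished at about 33 s of the 128 s limit, and the hand-in returned no verdict.

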